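# Hang the module carrier level on the curing post

## Robot

A 6-joint arm with a two-finger parallel gripper is mounted at the origin on the work surface. World frame = base frame: x ahead of the robot, y to its left, z up, the work surface at z = 0. Lengths are in m, angles in rad, forces in N, time in s.
With the tool pointing down it reaches from about 0.25 to 0.775 m from the base axis. Payload 4 kg.
Tool frame: the origin (TCP) lies at the very end of the fingers, on their centre line; the grasp point (between the pads) lies 19 mm behind it; z points along the fingers, y is the line along which they close (so a half turn about z gives the same grasp; the last joint's range is limited). The gripper opens to 94 mm and grips with 3 to 60 N. Pads are 16 mm wide; open, the fingers measure 119 mm over their backs; the gripper's body (75 mm by 177 mm) begins 78 mm behind the grasp point.
Start: joints at [1.163, 0.087, 1.371, -0, 1.684, -0.103], TCP at [0.165, 0.525, 0.18] pointing down, gripper open.
Joint ranges: [-3.1, 3.1], [-0.76, 2.03], [0.27, 2.55], [-1.08, 4.22], [0.17, 2.65], [-2.57, 2.57]. Speed limits (rad/s): [2.79, 2.79, 3.14, 3.14, 3.14, 3.14].

## Interface

Orientations are given as [roll, pitch, yaw] about the fixed x, y, z axes, in that order (R = Rz(yaw) Ry(pitch) Rx(roll)).
In Python, from bench import robot, vision gives the robot as it stands.
- The arm moves only by the shell command python3 -m crank 'ROWS'. ROWS is JSON, a list of rows, each a list of 3 entries, a list of its own where there are three numbers: the closure, from 0 (fully open) to 1 (shut), then the shift along the tool's x, y, z in m, then the turn, a rotation vector about the tool's x, y, z in degrees. A call has 1 to 8 rows; each row shifts and turns the commanded pose from where the row before left it, along the tool's axes as they then stand; what a row does not reach is not made up. A row lasts 1/10 s, in which the tool goes at most 50 mm and 8.59 degrees, less where a joint would pass 70% of its speed; a pose out of reach is approached as far as the arm can. A call with a gripper value outside its range is refused whole. The fingers move at their own pace and stop on an object; the grip force is fixed at half the most. Time passes only in rows, so rows that do not move let the fingers close. It gives the time, the measured TCP pose, the force, the opening and the grip force at its end, in the units of the state.
- robot.get_obs(): the state, without advancing time (a new reading comes with each control period).
- vision.snapshot(name): name is "scene" or "top"; returns a dict with "color" (420x560x3 uint8, red, green, blue), "z_map" (420x560 float32, m along the optical axis (not along the pixel's ray), 0 where there is no reading), "fx", "fy", "cx", "cy" (pixels), "R" (3x3) and "t" (3): a world point X has camera coordinates R X + t. Camera axes: x right, y down, z forward; pixel columns grow to the right and rows downward; lengths in m; the calibration is good to about 2 mm. A picture is of the moment at which its call begins.
- robot.close_job(): hands the job in; it is judged then, once.
The state is a dict: "time": time; "joint_positions": joint angles; "qvel": joint speeds; "joint_torque": joint torques, N m; "tool_pos": TCP position; "ee_rot": TCP orientation; "wrist_force": force on the tool from outside, world axes, zero at the start; "wrist_torque": the same for the moment, N m; "width": finger opening in m; "finger_force": force on a finger pad.
Only numpy, scipy, OpenCV 4.12 (cv2) and the standard library are available. Lean on these libraries where they do the work, as an engineer would, in place of code of your own. Each camera call takes 0.05 s, during which the arm holds its last target. There are 200 camera calls.

## Task

The L-shaped module carrier has to hang level while its adhesive cures. First lay it back on the sloped blue rest, face on the slope, steel foot down on the ledge and row of holes uppermost, and let go of it; then take it up again and hang it on the peg of the curing post by the one of its four holes from which it hangs level, let go so that it hangs still, and leave the other things on the bench where they are.

Things in the scene. Friction and masses are not known exactly. Their poses are not given: they have to be found in the camera images.
- carrier_leg (a point): L-shaped carrier plate, 10 mm thick, flat on the bench at first, stiff. This point: middle of its leg, half-way through. Axes: x along the bar, from the leg to the bar's free end; y from foot to row of holes; z out of the upper face (faces alike). White plastic leg: x -25 to +25 mm, y -20 to +46 mm, then the steel foot. Plastic 1.41, steel 7.85 g/cm3; in all about 0.35 kg.
- carrier_bar (a point): centre of the carrier's white plastic bar, 162 mm long in x, 54 mm in y, 10 mm thick, pierced by the four holes; at x = +56, y = +73 mm from carrier_leg, so the bar's straight top edge lies at y = +100 mm; axes as carrier_leg
- carrier_foot (a point): centre of the carrier's dark solid steel foot, the lower end of the leg: 50 x 50 x 10 mm, at x = 0, y = -45 mm from carrier_leg (the foot's lower edge at y = -70 mm); the two pale grey modules stuck on the leg above it weigh next to nothing; axes as carrier_leg
- hole_a (a point): centre of the first hole, at the leg's end of the bar; 20 mm in diameter, through the 10 mm thickness, 30 mm below the top edge; x = -10, y = +70 mm in the axes of carrier_leg; axes as carrier_leg
- hole_b (a point): centre of the second hole, the same size, at x = +18, y = +70 mm; axes as carrier_leg
- hole_c (a point): centre of the third hole, the same size, at x = +46, y = +70 mm; axes as carrier_leg
- hole_d (a point): centre of the fourth hole, the same size, at x = +74, y = +70 mm; axes as carrier_leg
- rest: fixed sloped rest, blue steel with black rubber face, 130 mm wide along its y. Origin on the bench under it, z up. The flat face climbs towards its +x at 45 degrees, 108 mm long up the slope, so that the carrier's bar stands free above it. A ledge at its lower edge juts 16 mm square out of the face. Behind are only a thin stay (x = 22 to 30 mm, up to z = 86 mm) and a base plate 8 mm thick.
- rest_seat (a point): the inner corner between face and ledge of the rest, middle of the width, 22 mm above the bench, at x = -45 mm in the rest's axes; axes as rest. The carrier's foot edge belongs here, the leg in the middle of the width.
- rest_face (a point): point of the rest's face 70 mm up the slope from rest_seat, middle of the width; axes as rest. With the carrier properly on the rest, its carrier_leg lies 5 mm out from here, square to the face.
- post: fixed curing post, 22 mm square, 204 mm high. Origin on the bench under it, z up. Base plate 12 mm thick, x = -90 to +40 mm, 110 mm wide. A steel peg 8 mm in diameter runs level from the post's front face (x = -11 mm) towards -x, 200 mm above the bench, with a red end collar 11 mm in diameter, 4 mm thick. Nothing stands above the peg.
- peg_mid (a point): point on the peg's axis 42 mm in front of the post's face, half-way along the free peg: where the carrier should hang; axes as post
- peg_tip (a point): free end of the peg, on its axis, 86 mm in front of the post's face; axes as post
- module_bin: blue open bin 100 x 130 x 45 mm; origin at the centre of its underside; leave alone
- wipe_bottle: clear bottle with a red cap, 60 mm across, 150 mm high; origin at the centre of its underside; leave alone
- brush: cleaning brush 180 mm long lying on the bench along its x; origin at its middle; leave alone
- driver: screwdriver lying on the bench along its x; origin at its middle; leave alone
- beaker: glass beaker 72 mm across, 90 mm high; origin at the centre of its underside; leave alone
- flux_jar: amber jar 56 mm across, 60 mm high; origin at the centre of its underside; leave alone

How it is judged:
By the outcome, as a careful person would: the job done as asked, in the order asked, and still so for the second after the job is handed in, with the robot touching nothing.
It also fails if it takes over 64 s, if anything falls off the work surface, if the arm or the gripper's body presses on something with over 40 N, if the wrist force passes 120 N, or if a joint passes its speed limit or range.

## Working session

There is one attempt and no reset: what is moved stays moved. The work goes in short steps, Python scripts to look and compute and a shell command to move; the robot and the scene stay as the last step left them, time stands still between calls to the robot, and variables do not carry over. Pictures are saved under pics/ and viewed, at most 12 in all, crops included, and the job is handed in when it is done.

```bash
ls; mkdir -p pics
python3 - <<'E'
from bench import robot,vision
import cv2,numpy as np
for n in("top","scene"):
    s=vision.snapshot(n); cv2.imwrite(f"pics/{n}0.png",s["color"][:,:,::-1]); np.savez(f"{n}0.npz",**s)
    print(n,s["fx"],s["cx"],s["cy"],(-s["R"].T@s["t"]).round(3),s["R"].round(3).tolist())
print(robot.get_obs())
E
```

```text
pics
top 439.46706394571066 278.2423519418075 205.68390085466055 [0.501 0.006 1.228] [[0.004, -1.0, 0.014], [-0.999, -0.005, -0.041], [0.041, -0.014, -0.999]]
scene 518.6389122053316 276.6630995103026 203.12735431497285 [1.    0.885 0.857] [[-0.906, 0.424, 0.009], [0.245, 0.541, -0.805], [-0.346, -0.726, -0.594]]
{'time': 0.1, 'joint_positions': array([ 1.16290802e+00,  8.78901139e-02,  1.37206772e+00, -4.15780986e-05,
        1.68359897e+00, -1.03095294e-01]), 'qvel': array([ 0.00019329, -0.00044382, -0.00291813, -0.00054433, -0.00049025,
        0.0019868 ]), 'joint_torque': array([ 2.82290341e-03, -3.41252482e+01, -3.03301084e+01,  7.20853033e-02,
        3.04521562e-02, -1.16344008e-04]), 'tool_pos': array([0.16485672, 0.52415234, 0.1791343 ]), 'ee_rot': array([-3.13963468e+00, -1.61032572e-04,  2.83679484e+00]), 'wrist_force': array([-0.23776061, -0.73039026,  0.29933502]), 'wrist_torque': array([0.04224402, 0.00090323, 0.03963177]), 'finger_force': 0.0, 'width': 0.09375087014277264}
```

View pics/top0.png

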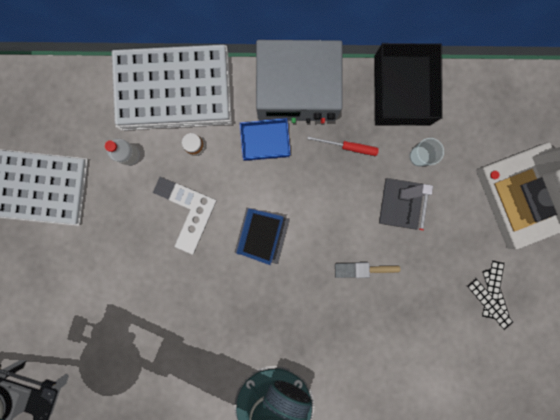

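View pics/scene0.png

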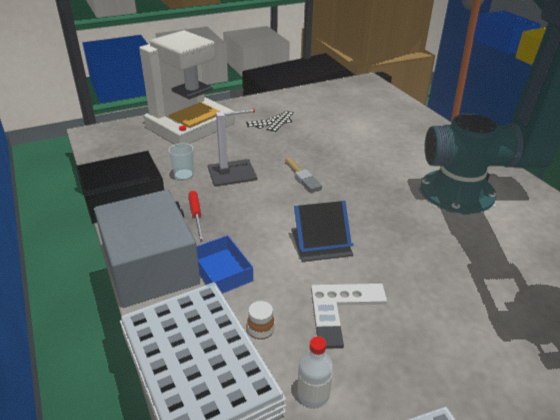

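The carrier lies flat: foot at about (165,188), bar from (205,197) to (187,250), holes near (202,201) to (190,232), all in the top view. The rest is near (262,236). The post stands at (427,189), with its peg running to the red collar at (421,229).

By the mass figures the centre of mass is at x≈18 mm, so hole_b is the level one.

```bash
cat > h.py <<'E'
import numpy as np,cv2
def ray(s,u,v,z):
    d=s["R"].T@np.array([(u-s["cx"])/s["fx"],(v-s["cy"])/s["fy"],1]); c=-s["R"].T@s["t"]
    return c+d*(z-c[2])/d[2]
def cloud(s):
    v,u=np.mgrid[:420,:560]; z=s["z_map"]
    p=np.stack([(u-s["cx"])/s["fx"]*z,(v-s["cy"])/s["fy"]*z,z],-1)
    return (p-s["t"])@s["R"]
def rigid(M,P):
    a,b=M.mean(0),P.mean(0); H=(M-a).T@(P-b); th=np.arctan2(H[0,1]-H[1,0],H[0,0]+H[1,1])
    R=np.array([[np.cos(th),-np.sin(th)],[np.sin(th),np.cos(th)]]); return th,b-R@a,np.linalg.norm((M-a)@R.T+b-P,axis=1)
E
python3 - <<'E'
from h import *
MOD=np.array([[-25,100],[137,100],[137,46],[25,46],[25,-20],[-25,-20],[-10,70],[18,70],[46,70],[74,70]])/1e3
for n in("top","scene"):
    s=dict(np.load(n+"0.npz")); C=cloud(s); im=s["color"].astype(int)
    x0,x1,y0,y1=(140,225,165,260) if n=="top" else (300,395,275,355)
    g=im.min(2); sub=g[y0:y1,x0:x1].astype(np.uint8)
    big=cv2.resize(sub,None,fx=8,fy=8,interpolation=cv2.INTER_CUBIC)
    t,_=cv2.threshold(big,0,255,cv2.THRESH_OTSU); t=(np.median(big)+big.max())/2
    m=(big>t).astype(np.uint8)*255
    cs,h=cv2.findContours(m,cv2.RETR_CCOMP,cv2.CHAIN_APPROX_NONE)
    k=max(range(len(cs)),key=lambda i:cv2.contourArea(cs[i]))
    f=lambda p:((p[0]+.5)/8-.5+x0,(p[1]+.5)/8-.5+y0)
    ap=cv2.approxPolyDP(cs[k],24,True)[:,0]
    print(n,"thr",t,"poly",[ray(s,*f(p),.01)[:2].round(4).tolist() for p in ap])
    for i,c in enumerate(cs):
        if h[0][i][3]==k and cv2.contourArea(c)>300:
            M=cv2.moments(c); p=f((M["m10"]/M["m00"],M["m01"]/M["m00"]));print("  hole",np.round(p,1),M["m00"]/64,ray(s,*p,.01)[:2].round(4))
    # rest face
    bx=(C[...,0]>.28)&(C[...,0]<.52)&(C[...,1]>-.03)&(C[...,1]<.12)
    P=C[bx&(C[...,2]>.03)&(C[...,2]<.12)]; print(" rest pts",len(P),P.min(0).round(3),P.max(0).round(3))
    bl=bx&(im.max(2)<70)&(C[...,2]>.035)&(C[...,2]<.09); F=C[bl]
    if len(F)>20:
        for _ in range(3):
            c=np.median(F,0) if _==0 else F.mean(0); w=np.linalg.svd(F-c,full_matrices=False)[2][2]; w*=np.sign(w[2]); F=F[abs((F-c)@w)<.006]
        print(" face n",w.round(3),"c",c.round(4),"N",len(F),"yaw",np.degrees(np.arctan2(-w[1],-w[0])))
    # post
    bx=(C[...,0]>.35)&(C[...,0]<.7)&(C[...,1]<-.2)&(C[...,1]>-.5)
    T=C[bx&(C[...,2]>.185)&(C[...,2]<.23)]; print(" post/peg",len(T),T.min(0).round(3),T.max(0).round(3))
    red=(im[...,0]>1.6*im[...,1])&(im[...,0]>90)
    r=(slice(215,240),slice(410,432)) if n=="top" else (slice(100,118),slice(244,262))
    v,u=np.nonzero(red[r]); u=u+r[1].start;v=v+r[0].start
    if len(u): print(" collar px",u.mean(),v.mean(),len(u),ray(s,u.mean(),v.mean(),.2).round(4))
    b=np.hstack([cv2.resize(s["color"][a:b,c:d],(390,390),interpolation=cv2.INTER_CUBIC) for a,b,c,d in ([(200,270,227,297),(175,245,370,440)] if n=="top" else [(190,270,285,365),(100,190,200,290)])])
    cv2.imwrite(f"pics/c_{n}.png",b[:,:,::-1])
a,b=[cv2.imread(f"pics/c_{n}.png") for n in("top","scene")]
cv2.imwrite("pics/crops.png",cv2.resize(np.vstack([a,b]),(600,600)))
E
```

```text
top thr 167.5 poly [[0.612, 0.2726], [0.5675, 0.292], [0.5394, 0.234], [0.4396, 0.2754], [0.4181, 0.2277], [0.5657, 0.1649]]
  hole [191.  228.6] 46.4375 [0.487  0.2304]
  hole [195.2 219.3] 45.90625 [0.5129 0.2193]
  hole [199.2 209.9] 46.078125 [0.5388 0.2085]
  hole [203.2 200.7] 45.71875 [0.5644 0.1976]
  hole [181.  191.4] 13.7109375 [0.59   0.2592]
 rest pts 1355 [ 0.398 -0.021  0.03 ] [0.52  0.101 0.103]
 face n [0.175 0.683 0.709] c [0.4676 0.0348 0.0632] N 818 yaw -104.32629346336226
 post/peg 245 [ 0.488 -0.371  0.185] [ 0.597 -0.338  0.209]
 collar px 420.8333333333333 228.83333333333334 6 [ 0.4908 -0.3426  0.2   ]
scene thr 177.0 poly [[0.4193, 0.2278], [0.5646, 0.1635], [0.6116, 0.2709], [0.5677, 0.2907], [0.54, 0.2317], [0.4395, 0.2733]]
  hole [326.8 317.5] 100.8125 [0.5826 0.2623]
  hole [325.5 307.4] 94.4609375 [0.571  0.2365]
  hole [319.1 294.3] 52.59375 [0.5651 0.1968]
  hole [331.6 294. ] 55.09375 [0.5393 0.2076]
  hole [356.6 293.5] 53.65625 [0.4878 0.2295]
  hole [344.1 293.7] 55.1640625 [0.5134 0.2184]
 rest pts 1883 [ 0.399 -0.015  0.03 ] [0.52  0.104 0.103]
 face n [0.177 0.678 0.714] c [0.4682 0.0346 0.0631] N 1287 yaw -104.65955129998176
 post/peg 175 [ 0.49  -0.371  0.185] [ 0.599 -0.337  0.208]
 collar px 253.5 110.0 6 [ 0.489  -0.3461  0.2   ]
```

View pics/crops.png

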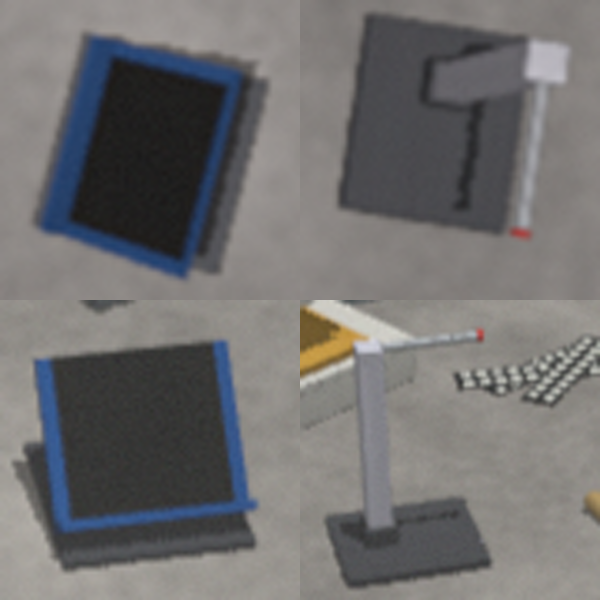

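The crops show the rest's blue ledge on its +y side, with the face climbing toward −y. The post's peg points toward −x and ends in the red collar at (521,233) in the enlarged crop. Next I'll fit the poses and work out the first grasp.

```bash
cat >> h.py <<'E'
from scipy.spatial.transform import Rotation as Ro, Slerp
def goto(p,Rt,n,frm=None):
    """print n rows (shift mm, turn deg) in tool axes from the present pose to p,Rt"""
    from bench import robot
    o=robot.get_obs(); p0=np.array(o["tool_pos"]); R0=Ro.from_euler("xyz",o["ee_rot"])
    if frm is not None: p0,R0=np.array(frm[0]),Ro.from_matrix(frm[1])
    R1=Ro.from_matrix(Rt); rv=(R0.inv()*R1).as_rotvec(); d=(np.array(p)-p0)/n
    print("angle",np.degrees(np.linalg.norm(rv)).round(1),"dist mm",np.linalg.norm(d*n*1e3).round(1),"turn/row",np.degrees(rv/n).round(2))
    for i in range(n): print(i,(R0*Ro.from_rotvec(rv*i/n)).inv().apply(d*1e3).round(1).tolist())
def frame(z,y):
    z=z/np.linalg.norm(z); y=y-z*(y@z); y/=np.linalg.norm(y); return np.stack([np.cross(y,z),y,z],1)
def dirn(deg,z=0): return np.array([np.cos(np.radians(deg)),np.sin(np.radians(deg)),z])
E
python3 - <<'E'
from h import *
MOD=np.array([[-25,100],[137,100],[137,46],[25,46],[25,-20],[-25,-20],[-10,70],[18,70],[46,70],[74,70]])/1e3
T=np.array([[.5657,.1649],[.4181,.2277],[.4396,.2754],[.5394,.234],[.5675,.292],[.612,.2726],[.5644,.1976],[.5388,.2085],[.5129,.2193],[.487,.2304]])
S=np.array([[.5646,.1635],[.4193,.2278],[.4395,.2733],[.54,.2317],[.5677,.2907],[.6116,.2709],[.5651,.1968],[.5393,.2076],[.5134,.2184],[.4878,.2295]])
for P in(T,S,(T+S)/2):
    th,t,r=rigid(MOD,P); print("leg",np.degrees(th).round(2),t.round(4),(r*1e3).round(1))
s=dict(np.load("top0.npz")); C=cloud(s)
for nm,(u,v),z in [("jar",(192,143),.06),("bottle",(111,146),.15)]: print(nm,ray(s,u,v,z).round(3))
for n in("top","scene"):
    C=cloud(dict(np.load(n+"0.npz"))); m=(C[...,0]>.35)&(C[...,0]<.7)&(C[...,1]<-.2)&(C[...,1]>-.5)&(C[...,2]>.18)&(C[...,2]<.225)
    P=C[m]; pg=P[(P[:,0]<.567)]; k=np.polyfit(pg[:,0],pg[:,1],1); po=P[P[:,0]>.575]
    print(n,"peg yaw",np.degrees(np.arctan(k[0])).round(2),"y@.49",np.polyval(k,.49).round(4),"y@.53",np.polyval(k,.53).round(4),"post",po.mean(0).round(4),"z peg",np.median(pg[:,2]).round(4),"xmin",np.percentile(P[:,0],2).round(4))
px=dirn(th*180/np.pi)
R=frame(np.array([0,0,-1.]),-px); 
goto([t[0],t[1],.09],R,14)
E
```

```text
leg 156.82 [0.5824 0.2653] [1.4 1.  2.  2.2 1.6 1.8 0.6 0.6 0.4 0.3]
leg 156.64 [0.5828 0.2639] [2.  2.3 2.8 1.6 1.5 2.6 1.4 1.1 0.7 0.8]
leg 156.73 [0.5826 0.2646] [1.6 1.7 2.3 1.9 1.5 2.2 1.  0.9 0.6 0.6]
jar [0.716 0.221 0.06 ]
bottle [0.691 0.403 0.15 ]
top peg yaw -8.89 y@.49 -0.3422 y@.53 -0.3485 post [ 0.5856 -0.3546  0.201 ] z peg 0.2036 xmin 0.4905
scene peg yaw -8.74 y@.49 -0.3402 y@.53 -0.3464 post [ 0.5877 -0.3507  0.1952] z peg 0.2014 xmin 0.4926
angle 95.8 dist mm 499.8 turn/row [-0.01  0.01  6.84]
0 [-34.0, -8.7, 6.4]
1 [-34.8, -4.6, 6.4]
2 [-35.1, -0.4, 6.4]
3 [-34.9, 3.8, 6.4]
4 [-34.2, 7.9, 6.4]
5 [-33.0, 11.9, 6.4]
6 [-31.4, 15.8, 6.4]
7 [-29.3, 19.4, 6.4]
8 [-26.8, 22.8, 6.4]
9 [-23.9, 25.8, 6.4]
10 [-20.6, 28.4, 6.4]
11 [-17.1, 30.7, 6.4]
12 [-13.3, 32.5, 6.4]
13 [-9.3, 33.9, 6.4]
```

```bash
python3 -m crank '[[0.2,[-0.034,-0.009,0],[0,0,6.84]],[0.2,[-0.035,-0.005,0],[0,0,6.84]],[0.2,[-0.035,0,0],[0,0,6.84]],[0.2,[-0.035,0.004,0],[0,0,6.84]],[0.2,[-0.034,0.008,0],[0,0,6.84]],[0.2,[-0.033,0.012,0],[0,0,6.84]],[0.2,[-0.031,0.016,0],[0,0,6.84]],[0.2,[-0.029,0.019,0],[0,0,6.84]]]'
python3 -m crank '[[0.2,[-0.027,0.023,0],[0,0,6.84]],[0.2,[-0.024,0.026,0],[0,0,6.84]],[0.2,[-0.021,0.028,0.01],[0,0,6.84]],[0.2,[-0.017,0.031,0.02],[0,0,6.84]],[0.2,[-0.013,0.032,0.02],[0,0,6.84]],[0.2,[-0.009,0.034,0.02],[0,0,6.84]],[0.2,[0,0,0.02],[0,0,0]],[0.2,[0,0,0],[0,0,0]]]'
python3 - <<'E'
from h import *
px=dirn(156.8); t=[.5826,.2646]
goto([*t,.003],frame(np.array([0,0,-1.]),-px),4)
E
```

```text
time: 0.9
tool_pos: [0.4044, 0.3761, 0.1796]
ee_rot: [-3.141, 0.0, 1.877]
wrist_force: [0.9, -0.5, 0.4]
width: 0.075
finger_force: 0.0
time: 1.7
tool_pos: [0.5807, 0.2643, 0.085]
ee_rot: [-3.135, 0.006, 1.164]
wrist_force: [-1.0, -0.1, -1.0]
width: 0.0753
finger_force: 0.0
angle 0.6 dist mm 82.0 turn/row [-0.1   0.09 -0.03]
0 [0.4, 0.5, 20.5]
1 [0.3, 0.5, 20.5]
2 [0.3, 0.5, 20.5]
3 [0.3, 0.4, 20.5]
```

```bash
python3 -m crank '[[0.2,[0.001,0.002,0.03],[0,0,0]],[0.2,[0,0,0.03],[0,0,0]],[0.2,[0,0,0.015],[0,0,0]],[0.2,[0,0,0.006],[0,0,0]],[1,[0,0,0],[0,0,0]],[1,[0,0,0],[0,0,0]],[1,[0,0,0],[0,0,0]],[1,[0,0,0],[0,0,0]]]'
python3 -m crank '[[1,[0,0,0],[0,0,0]],[1,[0,0,0],[0,0,0]],[1,[0,0,-0.02],[0,0,0]],[1,[0,0,-0.03],[0,0,0]],[1,[0,0,-0.03],[0,0,0]],[1,[0,0,-0.03],[0,0,0]],[1,[0,0,-0.03],[0,0,0]],[1,[0,0,0],[0,0,0]]]'
python3 - <<'E'
from bench import robot,vision
import cv2,numpy as np
s=vision.snapshot("scene"); np.savez("scene1.npz",**s); cv2.imwrite("pics/scene1.png",s["color"][:,:,::-1]); o=robot.get_obs(); print(o["width"],o["tool_pos"],o["wrist_force"],o["wrist_torque"])
E
```

```text
time: 2.5
tool_pos: [0.586, 0.2667, 0.0108]
ee_rot: [3.14, -0.002, 1.165]
wrist_force: [1.3, -0.1, -0.2]
width: 0.0466
finger_force: 0.0
time: 3.3
tool_pos: [0.5879, 0.2673, 0.1556]
ee_rot: [3.134, -0.008, 1.165]
wrist_force: [0.4, -0.1, 0.5]
width: 0.0005
finger_force: 0.0
0.0004990538204599277 [0.5866562  0.26686234 0.15243124] [0.21824201 0.81251322 0.16760254] [-0.15278089  0.0428252  -0.01346783]
```

View pics/scene1.png

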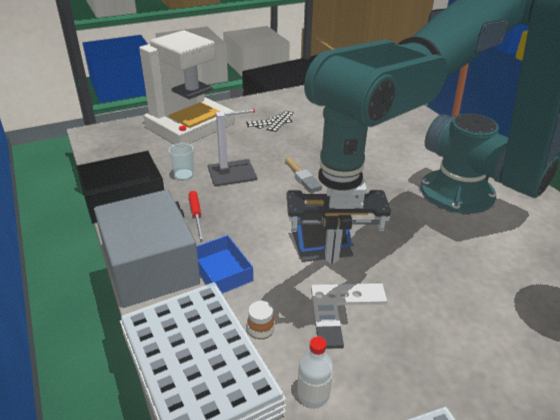

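The gripper stopped just above the plate and closed on air; the carrier still lies in place at about (330,315). I'll reopen, settle and go lower.

```bash
python3 -m crank '[[0.2,[0,0,0.03],[0,0,0]],[0.2,[0,0,0.03],[0,0,0]],[0.2,[0,0,0],[0,0,0]],[0.2,[0,0,0],[0,0,0]],[0.2,[0,0,0],[0,0,0]],[0.2,[0,0,0],[0,0,0]]]'
python3 - <<'E'
from h import *
goto([.5826,.2646,.002],frame(np.array([0,0,-1.]),-dirn(156.8)),4)
from bench import robot; print(robot.get_obs()["tool_pos"])
E
python3 -m crank '[[0.2,[0,0,0],[0,0,0]]]'
```

```text
time: 3.95
tool_pos: [0.5862, 0.2667, 0.0912]
ee_rot: [3.139, -0.002, 1.165]
wrist_force: [-0.3, -1.4, 0.2]
width: 0.045
finger_force: 0.0
angle 0.2 dist mm 89.3 turn/row [ 0.04 -0.03 -0.01]
0 [-0.9, -0.7, 22.3]
1 [-0.9, -0.7, 22.3]
2 [-0.9, -0.6, 22.3]
3 [-0.9, -0.6, 22.3]
[0.58617597 0.26672708 0.0912269 ]
time: 4.05
tool_pos: [0.586, 0.2666, 0.0909]
ee_rot: [3.139, -0.002, 1.165]
wrist_force: [-0.6, 0.0, 0.6]
width: 0.0529
finger_force: 0.0
```

```bash
python3 -m crank '[[0.2,[-0.0035,-0.0026,0],[0,0,0]],[0.2,[0,0,0.02],[0,0,0]],[0.2,[0,0,0.03],[0,0,0]],[0.2,[0,0,0.025],[0,0,0]],[0.2,[0,0,0.013],[0,0,0]],[0.2,[0,0,0],[0,0,0]],[0.2,[0,0,0],[0,0,0]],[0.2,[0,0,0],[0,0,0]]]'
```

```text
time: 4.85
tool_pos: [0.5828, 0.2646, 0.0034]
ee_rot: [3.139, -0.003, 1.165]
wrist_force: [1.0, -0.1, 0.3]
width: 0.0752
finger_force: 0.0
```

```bash
python3 -m crank '[[1,[0,0,0],[0,0,0]],[1,[0,0,0],[0,0,0]],[1,[0,0,0],[0,0,0]],[1,[0,0,0],[0,0,0]],[1,[0,0,0],[0,0,0]],[1,[0,0,0],[0,0,0]],[1,[0,0,0],[0,0,0]]]'
```

```text
time: 5.55
tool_pos: [0.5812, 0.2641, 0.0011]
ee_rot: [-3.141, 0.0, 1.166]
wrist_force: [0.7, 0.6, -0.2]
width: 0.0223
finger_force: 0.0
```

Run:
```python
from bench import robot,vision
import cv2,numpy as np
o=[]
for n,(a,b,c,d) in (("scene",(240,360,260,420)),("top",(140,260,140,300))):
    s=vision.snapshot(n); np.savez(n+"2.npz",**s); o.append(cv2.resize(s["color"][a:b,c:d,::-1],(400,300),interpolation=cv2.INTER_CUBIC))
cv2.imwrite("pics/g2.png",np.vstack(o)); print(robot.get_obs())
```

```text
{'time': 5.65, 'joint_positions': array([3.37741283e-01, 3.74447849e-01, 1.38663280e+00, 9.72056659e-05,
       1.38056857e+00, 7.43039935e-01]), 'qvel': array([ 4.07107460e-05, -1.00547169e-03, -3.94205709e-04, -1.69294807e-03,
        4.72310121e-04, -1.86663006e-03]), 'joint_torque': array([ 3.83996239e-04, -4.38719308e+01, -2.81600261e+01,  6.45288359e-02,
       -3.75240657e-02,  1.07200974e-04]), 'tool_pos': array([0.58124341, 0.26415835, 0.00114003]), 'ee_rot': array([-3.14148642e+00, -3.20185629e-05,  1.16547929e+00]), 'wrist_force': array([-0.33491523,  0.11358097, -0.49111601]), 'wrist_torque': array([-0.01550275,  0.0711761 , -0.00415529]), 'finger_force': 0.0, 'width': 0.01431784331055565}
```

View pics/g2.png

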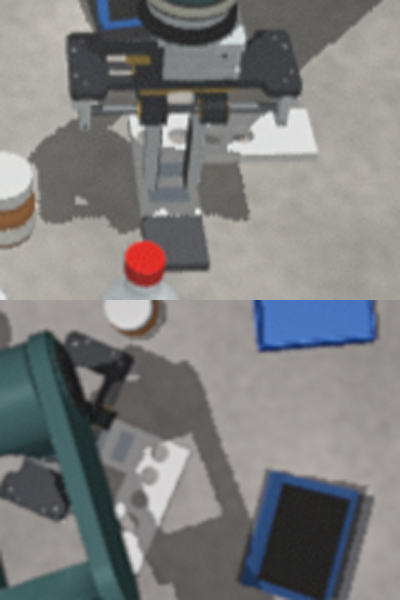

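The fingers are on the upper side of the leg rather than at its sides, so I'll check the heights by depth.

Run:
```python
from h import *
s0=dict(np.load("scene0.npz"));C0=cloud(s0); s2=dict(np.load("scene2.npz"));C2=cloud(s2)
t0=dict(np.load("top0.npz"));T0=cloud(t0)
c,s=np.cos(np.radians(156.8)),np.sin(np.radians(156.8))
for nm,C in(("scene0",C0),("top0",T0)):
    d=C[...,:2]-[.5826,.2646]; X=d@[c,s]; Y=d@[-s,c]
    for lab,m in (("bar",(X>95)&(X<.1)),("bar",(X>.09)&(X<.13)&(Y>.05)&(Y<.095)),("foot",(abs(X)<.02)&(Y<-.025)&(Y>-.065)),("leg",(abs(X)<.02)&(Y>-.015)&(Y<.04)),("bench",(X>.04)&(X<.13)&(Y>-.06)&(Y<.03))):
        if m.sum(): print(nm,lab,np.percentile(C[m][:,2]*1e3,[10,50,90]).round(1))
d=C2[...,:2]-[.5826,.2646];X=d@[c,s];Y=d@[-s,c]
m=(abs(X)<.06)&(abs(Y)<.04)&(C2[...,2]<.06)&(C2[...,2]>-.05)
for a in np.arange(-.06,.06,.01):
    q=m&(X>a)&(X<a+.01); print(round(a,2),q.sum(),"z",np.percentile(C2[q][:,2]*1e3,[5,25,50,75,95]).round(0) if q.sum() else "", "Y",np.percentile(Y[q]*1e3,[5,50,95]).round(0) if q.sum() else "")
v,u=np.nonzero((abs(C2[...,2]-.03)<.01)&(abs(X)<.08)&(abs(Y)<.06)); P=C2[v,u]; print("finger slab z20-40:",len(P),X[v,u].min(),X[v,u].max(),Y[v,u].min(),Y[v,u].max())
```

```text
scene0 bar [ 7.7  9.5 12. ]
scene0 foot [ 8.2  9.9 11.9]
scene0 leg [ 8.1 10.1 12. ]
scene0 bench [-2.4 -0.3  1.7]
top0 bar [ 7.8 10.5 13.4]
top0 foot [ 7.9 11.1 14. ]
top0 leg [ 8.  10.9 13.6]
top0 bench [-2.4  0.6  3.6]
-0.06 136 z [-2. -1.  0.  1.  3.] Y [-34.  -3.  36.]
-0.05 139 z [-3. -1. -0.  1.  3.] Y [-37.  -2.  35.]
-0.04 137 z [-3. -1. -0.  1.  3.] Y [-37.  -4.  35.]
-0.03 180 z [-2.  1.  9. 11. 51.] Y [-37.  -6.  34.]
-0.02 121 z [ 8.  9. 11. 34. 56.] Y [-38. -10.   5.]
-0.01 122 z [ 7.  9. 10. 11. 13.] Y [-36.  -7.  31.]
0.0 134 z [ 8.  9. 10. 11. 13.] Y [-36.  -1.  35.]
0.01 172 z [ 8. 10. 12. 41. 57.] Y [-35.  -9.  27.]
0.02 88 z [-2. -0.  7. 10. 44.] Y [-38. -10.  16.]
0.03 139 z [-3. -2. -0.  1.  2.] Y [-38.  -3.  34.]
0.04 131 z [-3. -1. -0.  1.  3.] Y [-36.  -3.  35.]
0.05 132 z [-2. -1. -0.  1.  2.] Y [-35.  -2.  34.]
finger slab z20-40: 45 -0.02440224082861954 0.02174244783521875 -0.011881923517142056 0.0029947853324360082
```

Run:
```python
from h import *
s=dict(np.load("scene2.npz")); C=cloud(s); C0=cloud(dict(np.load("scene0.npz")))
c_,s_=np.cos(np.radians(156.8)),np.sin(np.radians(156.8))
d=C[...,:2]-[.5826,.2646];X=d@[c_,s_]*1e3;Y=d@[-s_,c_]*1e3
for v in range(296,330,2):
    print(v,[(int(X[v,u]),int(Y[v,u]),int(C[v,u,2]*1e3)) for u in range(314,344,3)])
```

```text
296 [(-22, 64, 9), (-24, 8, 68), (-20, -8, 86), (-14, -8, 86), (4, 64, 8), (13, 75, -2), (19, 71, 1), (10, -4, 81), (15, -8, 85), (21, -9, 86)]
298 [(-23, 57, 11), (-24, 4, 67), (-20, -9, 81), (-14, -7, 79), (3, 55, 12), (10, 59, 8), (16, 55, 11), (10, -5, 76), (15, -9, 80), (22, -8, 79)]
300 [(-23, 50, 12), (-24, 3, 62), (-19, -5, 71), (-13, -6, 73), (3, 53, 8), (9, 49, 12), (15, 49, 11), (9, -10, 76), (16, -9, 75), (23, -6, 72)]
302 [(-24, 43, 13), (-24, 1, 58), (-19, -7, 68), (-13, -8, 69), (2, 46, 9), (8, 46, 9), (15, 45, 10), (11, -7, 67), (17, -6, 66), (35, 45, 9)]
304 [(-24, 42, 7), (-24, -1, 55), (-19, -8, 63), (-13, -9, 64), (1, 40, 9), (8, 41, 8), (14, 40, 9), (11, -9, 63), (17, -9, 63), (35, 45, 3)]
306 [(-24, 37, 7), (-24, -2, 51), (-19, -7, 56), (-12, -5, 54), (1, 36, 8), (7, 32, 11), (13, 31, 12), (12, -7, 55), (17, -10, 58), (35, 43, 0)]
308 [(-25, 29, 9), (-24, -6, 49), (-18, -9, 52), (-12, -7, 49), (0, 28, 10), (6, 28, 9), (13, 28, 9), (11, -10, 53), (18, -6, 48), (35, 39, -2)]
310 [(-25, 25, 8), (-24, -4, 40), (-18, -9, 46), (-6, 22, 11), (0, 20, 12), (5, 21, 11), (
[... 638 characters left out ...]
(-15, -2, 8), (-9, -5, 11), (-3, -3, 8), (3, -2, 7), (9, -5, 10), (15, -7, 12), (21, -6, 11), (30, 2, 0)]
322 [(-27, 0, -1), (-22, -8, 8), (-16, -10, 11), (-10, -9, 9), (-4, -10, 10), (2, -9, 9), (8, -11, 11), (15, -10, 9), (20, -12, 12), (29, -2, 0)]
324 [(-28, -4, -1), (-23, -17, 13), (-16, -14, 9), (-10, -13, 8), (-4, -15, 9), (1, -16, 10), (8, -15, 9), (14, -17, 11), (20, -16, 9), (29, -6, -1)]
326 [(-28, -11, 0), (-23, -17, 6), (-17, -19, 8), (-10, -18, 7), (-4, -18, 7), (1, -20, 9), (7, -20, 9), (13, -20, 9), (20, -20, 8), (28, -12, -1)]
328 [(-29, -15, -2), (-24, -24, 8), (-17, -24, 7), (-11, -25, 9), (-5, -24, 8), (0, -28, 12), (7, -25, 8), (12, -27, 10), (19, -25, 8), (27, -17, -1)]
```

The depth map puts the fingertips about 32 mm above the bench while the reading says 1 mm. So the reported TCP is about 31 mm beyond the real tips, and I'll go by the real tips. I'll reopen and descend in small steps, watching the force.

```bash
python3 -m crank '[[0.2,[0,0,0],[0,0,0]],[0.2,[0,0,0],[0,0,0]],[0.2,[0,0,0],[0,0,0]],[0.2,[0,0,0],[0,0,0]],[0.2,[0,0,0],[0,0,0]],[0.2,[0,0,0],[0,0,0]],[0.2,[0,0,0],[0,0,0]],[0.2,[0,0,0],[0,0,0]]]'
python3 -m crank '[[0.2,[0.001,-0.001,0.006],[0,0,0]],[0.2,[0,0,0.006],[0,0,0]],[0.2,[0,0,0.006],[0,0,0]],[0.2,[0,0,0.004],[0,0,0]],[0.2,[0,0,0],[0,0,0]],[0.2,[0,0,0],[0,0,0]]]'
python3 - <<'E'
from h import *
from bench import robot,vision
s=vision.snapshot("scene"); C=cloud(s); o=robot.get_obs(); print(o["tool_pos"],o["wrist_force"],o["width"])
c_,s_=np.cos(np.radians(156.8)),np.sin(np.radians(156.8))
d=C[...,:2]-[.5826,.2646];X=d@[c_,s_]*1e3;Y=d@[-s_,c_]*1e3
for v in range(312,328,2):
    print(v,[(int(X[v,u]),int(Y[v,u]),int(C[v,u,2]*1e3)) for u in (304,306,308,310,343,345,347,349,351)])
E
```

```text
time: 6.45
tool_pos: [0.5813, 0.2642, 0.0012]
ee_rot: [3.142, -0.0, 1.165]
wrist_force: [-0.5, 0.6, -0.3]
width: 0.074
finger_force: 0.0
time: 7.05
tool_pos: [0.5807, 0.2654, -0.021]
ee_rot: [-3.141, 0.0, 1.165]
wrist_force: [-0.4, 0.0, 0.6]
width: 0.075
finger_force: 0.0
[ 0.58093973  0.26550248 -0.02068122] [0.72346692 0.18669448 0.15423075] 0.07504810093290419
312 [(-49, 7, 22), (-47, -8, 40), (-43, -10, 41), (-39, -10, 42), (38, 26, -1), (37, 6, 21), (37, -9, 39), (42, -8, 38), (46, -9, 38)]
314 [(-49, 2, 21), (-47, -9, 35), (-43, -10, 36), (-38, -9, 35), (36, 19, 0), (36, 0, 21), (38, -7, 30), (42, -10, 33), (46, -10, 34)]
316 [(-49, 0, 17), (-46, -8, 27), (-42, -8, 27), (-38, -6, 25), (36, 16, -3), (37, 2, 13), (39, -9, 26), (42, -11, 28), (47, -9, 26)]
318 [(-48, 9, 0), (-46, -10, 23), (-42, -10, 24), (-37, -7, 20), (36, 11, -3), (37, -2, 12), (39, -10, 21), (43, -9, 20), (48, -7, 18)]
320 [(-48, 4, 1), (-45, -7, 13), (-41, -8, 15), (-37, -7, 14), (34, 3, -1), (37, -1, 5), (40, -9, 13), (44, -7, 12), (48, -11, 15)]
322 [(-48, 2, -3), (-45, -9, 10), (-41, -8, 9), (-36, -2, 1), (33, -3, 0), (37, -4, 1), (40, -9, 8), (47, 0, -2), (50, -4, 1)]
324 [(-49, -5, 0), (-45, -7, 1), (-41, -7, 1), (-36, -6, 0), (33, -8, 0), (37, -6, -1), (42, -4, -4), (46, -6, -2), (49, -10, 2)]
326 [(-49, -10, -1), (-45, -10, 0), (-41, -11, 0), (-37, -11, 0), (32, -12, 0), (37, -11, -2), (40, -14, 0), (45, -13, 0), (49, -11, -2)]
```

```bash
python3 -m crank '[[0.2,[0,0,0.002],[0,0,0]],[0.2,[0,0,0.002],[0,0,0]],[0.2,[0,0,0],[0,0,0]],[1,[0,0,0],[0,0,0]],[1,[0,0,0],[0,0,0]],[1,[0,0,0],[0,0,0]],[1,[0,0,0],[0,0,0]],[1,[0,0,0],[0,0,0]]]'
python3 -m crank '[[1,[0,0,0],[0,0,0]],[1,[0,0,0],[0,0,0]]]'
```

```text
time: 7.9
tool_pos: [0.5809, 0.2654, -0.0248]
ee_rot: [3.141, -0.0, 1.166]
wrist_force: [0.7, -0.1, 0.1]
width: 0.0497
finger_force: 30.0
time: 8.1
tool_pos: [0.5809, 0.2654, -0.0248]
ee_rot: [3.141, -0.0, 1.166]
wrist_force: [0.3, -0.2, 0.5]
width: 0.0495
finger_force: 30.0
```

```bash
cat >> h.py <<'E'
XR=dirn(-104.5); N=np.array([-XR[0],-XR[1],1])/2**.5; PY=np.array([XR[0],XR[1],1])/2**.5
RP=np.stack([np.cross(PY,N),PY,N],1)      # plate axes on the rest
LEG=np.array([.4668,.0301,.075])
def plate0():
    x=dirn(156.75); z=np.array([0,0,1.]); return np.stack([x,np.cross(z,x),z],1)
E
python3 -m crank '[[1,[0,0,-0.01],[0,0,0]],[1,[0,0,-0.02],[0,0,0]],[1,[0,0,-0.03],[0,0,0]],[1,[0,0,-0.04],[0,0,0]],[1,[0,0,-0.04],[0,0,0]],[1,[0,0,-0.03],[0,0,0]],[1,[0,0,0],[0,0,0]]]'
python3 - <<'E'
from h import *
Rt=Ro.from_euler("xyz",[3.141,0,1.1655]).as_matrix(); tcp=np.array([.5809,.2654,-.0248]); leg=np.array([.5826,.2646,.005])
P0=plate0(); Rrel=P0.T@Rt; trel=P0.T@(tcp-leg); np.savez("rel.npz",Rrel=Rrel,trel=trel)
goto(LEG+.09*N+RP@trel,RP@Rrel,14)
print("trel",trel,"final",LEG+RP@trel)
E
```

```text
time: 8.8
tool_pos: [0.5835, 0.2666, 0.1518]
ee_rot: [3.133, -0.008, 1.166]
wrist_force: [0.4, 0.4, -3.2]
width: 0.0496
finger_force: 30.0
angle 46.2 dist mm 225.3 turn/row [-0.21 -3.24 -0.61]
0 [-15.8, -1.6, 2.3]
1 [-15.7, -1.8, 3.2]
2 [-15.4, -2.0, 4.1]
3 [-15.2, -2.1, 4.9]
4 [-14.8, -2.3, 5.8]
5 [-14.5, -2.5, 6.6]
6 [-14.0, -2.7, 7.4]
7 [-13.6, -2.9, 8.1]
8 [-13.1, -3.0, 8.9]
9 [-12.5, -3.2, 9.6]
10 [-11.9, -3.4, 10.3]
11 [-11.3, -3.5, 10.9]
12 [-10.6, -3.7, 11.5]
13 [-9.9, -3.8, 12.1]
trel [ 1.87774014e-03 -6.39684123e-05 -2.98000000e-02] final [0.45971744 0.01021334 0.05388299]
```

```bash
python3 -m crank '[[1,[-0.0158,-0.0016,0.0023],[-0.2,-3.24,-0.6]],[1,[-0.0157,-0.0018,0.0032],[-0.2,-3.24,-0.6]],[1,[-0.0154,-0.002,0.0041],[-0.2,-3.24,-0.6]],[1,[-0.0152,-0.0021,0.0049],[-0.2,-3.24,-0.6]],[1,[-0.0148,-0.0023,0.0058],[-0.2,-3.24,-0.6]],[1,[-0.0145,-0.0025,0.0066],[-0.2,-3.24,-0.6]],[1,[-0.014,-0.0027,0.0074],[-0.2,-3.24,-0.6]]]'
python3 -m crank '[[1,[-0.0136,-0.0029,0.0081],[-0.2,-3.24,-0.6]],[1,[-0.0131,-0.003,0.0089],[-0.2,-3.24,-0.6]],[1,[-0.0125,-0.0032,0.0096],[-0.2,-3.24,-0.6]],[1,[-0.0119,-0.0034,0.0103],[-0.2,-3.24,-0.6]],[1,[-0.0113,-0.0035,0.0109],[-0.2,-3.24,-0.6]],[1,[-0.0106,-0.0037,0.0115],[-0.2,-3.24,-0.6]],[1,[-0.0099,-0.0038,0.0121],[-0.2,-3.24,-0.6]],[1,[0,0,0],[0,0,0]]]'
python3 -m crank '[[1,[0,0,0],[0,0,0]],[1,[0,0,0],[0,0,0]]]'
python3 - <<'E'
from h import *
from bench import robot,vision
s=vision.snapshot("scene"); np.savez("scene3.npz",**s); cv2.imwrite("pics/scene3.png",s["color"][100:340,200:520,::-1])
r=np.load("rel.npz"); goto(LEG+.09*N+RP@r["trel"],RP@r["Rrel"],1)
o=robot.get_obs(); Rt=Ro.from_euler("xyz",o["ee_rot"]).as_matrix(); Rp=Rt@r["Rrel"].T; leg=o["tool_pos"]-Rp@r["trel"]
print("plate leg predicted",leg.round(4))
for nm,q in dict(barfree_top=[.137,.1,.005],barfree_low=[.137,.046,.005],corner=[-.025,.1,.005],footL=[-.025,-.07,.005],footR=[.025,-.07,.005]).items():
    c=s["R"]@(leg+Rp@np.array(q))+s["t"]; print(nm,(s["fx"]*c[0]/c[2]+s["cx"]).round(1),(s["fy"]*c[1]/c[2]+s["cy"]).round(1),"crop",(s["fx"]*c[0]/c[2]+s["cx"]-200).round(),(s["fy"]*c[1]/c[2]+s["cy"]-100).round())
E
```

```text
time: 9.5
tool_pos: [0.5252, 0.1674, 0.126]
ee_rot: [3.135, 0.4, 1.24]
wrist_force: [-0.1, -0.0, -4.2]
width: 0.0496
finger_force: 30.0
time: 10.3
tool_pos: [0.4696, 0.0701, 0.1087]
ee_rot: [-3.114, 0.796, 1.336]
wrist_force: [-0.5, 0.4, -4.2]
width: 0.0495
finger_force: 30.0
time: 10.5
tool_pos: [0.4728, 0.0711, 0.1127]
ee_rot: [-3.126, 0.79, 1.327]
wrist_force: [-0.3, 0.6, -3.0]
width: 0.0497
finger_force: 30.0
angle 0.7 dist mm 5.2 turn/row [-0.53  0.28  0.3 ]
0 [-2.1, 2.4, -4.1]
plate leg predicted [0.4803 0.091  0.1341]
barfree_top 383.4 165.1 crop 183.0 65.0
barfree_low 387.0 187.7 crop 187.0 88.0
corner 316.1 172.0 crop 116.0 72.0
footL 326.6 245.6 crop 127.0 146.0
footR 348.0 242.9 crop 148.0 143.0
```

View pics/scene3.png

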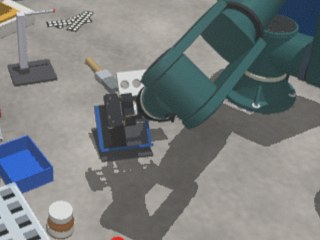

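The bar's leg-end corner shows at crop (117,72), against a predicted (116,72), so the tool-length offset holds when tilted. I'll check by depth as well.

Run:
```python
from h import *
from bench import robot
r=np.load("rel.npz");o=robot.get_obs(); Rt=Ro.from_euler("xyz",o["ee_rot"]).as_matrix(); Rp=Rt@r["Rrel"].T; leg=o["tool_pos"]-Rp@r["trel"]
s=dict(np.load("scene3.npz"));C=cloud(s);im=s["color"]
L=(C-leg)@Rp*1e3
m=(im.min(2)>130); m[:160]=0;m[205:]=0;m[:,:305]=0;m[:,360:]=0
P=L[m]; P=P[abs(P[:,2])<40]; print(len(P),"z",np.percentile(P[:,2],[10,50,90]).round(1),"x",np.percentile(P[:,0],[1,50,99]).round(1),"y",np.percentile(P[:,1],[1,50,99]).round(1))
A=np.c_[P[:,:2],np.ones(len(P))]; print("tilt fit",np.linalg.lstsq(A,P[:,2],rcond=None)[0].round(3))
goto(LEG+.012*N+.004*PY+RP@r["trel"],RP@r["Rrel"],5); print("N,PY in tool",(Rt.T@N).round(3),(Rt.T@PY).round(3))
```

```text
465 z [0.8 4.4 7.7] x [-25.5   4.3  39.5] y [25.7 79.1 99. ]
tilt fit [-0.006 -0.01   4.987]
angle 0.7 dist mm 74.2 turn/row [-0.11  0.06  0.06]
0 [-1.2, 0.6, 14.8]
1 [-1.2, 0.6, 14.8]
2 [-1.2, 0.6, 14.8]
3 [-1.2, 0.5, 14.8]
4 [-1.2, 0.5, 14.8]
N,PY in tool [-0.005 -0.009 -1.   ] [-1.    -0.006  0.005]
```

```bash
python3 -m crank '[[1,[-0.0012,0.0006,0.0148],[-0.11,0.06,0.06]],[1,[-0.0012,0.0006,0.0148],[-0.11,0.06,0.06]],[1,[-0.0012,0.0006,0.0148],[-0.11,0.06,0.06]],[1,[-0.0012,0.0005,0.0148],[-0.11,0.06,0.06]],[1,[-0.0012,0.0005,0.0148],[-0.11,0.06,0.06]],[1,[0,0,0],[0,0,0]],[1,[0,0,0],[0,0,0]],[1,[0,0,0],[0,0,0]]]'
python3 - <<'E'
from h import *
r=np.load("rel.npz"); goto(LEG+RP@r["trel"],RP@r["Rrel"],1)
E
```

```text
time: 11.35
tool_pos: [0.4611, 0.0155, 0.0656]
ee_rot: [3.141, 0.786, 1.319]
wrist_force: [-0.8, 0.7, -3.5]
width: 0.0498
finger_force: 30.0
angle 0.0 dist mm 12.9 turn/row [0.03 0.04 0.  ]
0 [4.4, 0.0, 12.1]
```

```bash
python3 -m crank '[[1,[0,0,0.004],[0,0,0]],[1,[0,0,0.003],[0,0,0]],[1,[0,0,0.002],[0,0,0]],[1,[0,0,0],[0,0,0]],[1,[0,0,0],[0,0,0]]]'
python3 -m crank '[[1,[0,0,0.001],[0,0,0]],[1,[0,0,0],[0,0,0]],[1,[0,0,0],[0,0,0]]]'
python3 -m crank '[[1,[0,0,0.001],[0,0,0]],[1,[0,0,0],[0,0,0]],[1,[0,0,0],[0,0,0]]]'
```

```text
time: 11.85
tool_pos: [0.4588, 0.0089, 0.0587]
ee_rot: [-3.14, 0.787, 1.32]
wrist_force: [-0.4, -0.8, -4.1]
width: 0.0494
finger_force: 30.0
time: 12.15
tool_pos: [0.4587, 0.0082, 0.0581]
ee_rot: [-3.141, 0.787, 1.319]
wrist_force: [0.2, -0.1, -3.1]
width: 0.0493
finger_force: 30.0
time: 12.45
tool_pos: [0.4585, 0.0075, 0.0573]
ee_rot: [-3.14, 0.787, 1.319]
wrist_force: [0.2, -0.4, -4.2]
width: 0.0495
finger_force: 30.0
```

```bash
python3 -m crank '[[1,[0.001,0,0.001],[0,0,0]],[1,[0.001,0,0],[0,0,0]],[1,[0,0,0],[0,0,0]]]'
python3 -m crank '[[1,[0.001,0,0.001],[0,0,0]],[1,[0,0,0],[0,0,0]],[1,[0,0,0],[0,0,0]]]'
python3 -m crank '[[1,[0.001,0,0.0005],[0,0,0]],[1,[0,0,0],[0,0,0]],[1,[0,0,0],[0,0,0]]]'
```

```text
time: 12.75
tool_pos: [0.4589, 0.0084, 0.0553]
ee_rot: [-3.141, 0.787, 1.319]
wrist_force: [-0.4, 1.0, -2.1]
width: 0.0494
finger_force: 30.0
time: 13.05
tool_pos: [0.4589, 0.0084, 0.0552]
ee_rot: [3.141, 0.787, 1.318]
wrist_force: [-1.0, 3.7, 6.1]
width: 0.0496
finger_force: 30.0
time: 13.35
tool_pos: [0.4592, 0.0087, 0.0548]
ee_rot: [3.14, 0.788, 1.317]
wrist_force: [-0.7, 4.5, 8.4]
width: 0.0494
finger_force: 30.0
```

```bash
python3 -m crank '[[1,[0.001,0,-0.0005],[0,0,0]],[1,[0,0,0],[0,0,0]],[1,[0,0,0],[0,0,0]]]'
python3 -m crank '[[1,[0.001,0,0],[0,0,0]],[1,[0,0,0],[0,0,0]],[1,[0,0,0],[0,0,0]]]'
```

```text
time: 13.65
tool_pos: [0.4595, 0.0091, 0.0544]
ee_rot: [3.14, 0.789, 1.317]
wrist_force: [-0.8, 1.9, 7.3]
width: 0.0496
finger_force: 30.0
time: 13.95
tool_pos: [0.4595, 0.0091, 0.0545]
ee_rot: [3.139, 0.791, 1.316]
wrist_force: [-1.6, -0.4, 8.6]
width: 0.0498
finger_force: 30.0
```

Seated on the face and the ledge. Releasing and backing off.

```bash
python3 -m crank '[[0.2,[0,0,0],[0,0,0]],[0.2,[0,0,0],[0,0,0]],[0.2,[0,0,0],[0,0,0]],[0.2,[0,0,0],[0,0,0]],[0.2,[0,0,-0.01],[0,0,0]],[0.2,[0,0,-0.02],[0,0,0]],[0.2,[0,0,-0.04],[0,0,0]],[0.2,[0,0,-0.05],[0,0,0]]]'
python3 -m crank '[[0.5,[0,0,-0.05],[0,0,0]],[0.5,[0,0,-0.03],[0,0,0]],[0.6,[0,0,0],[0,0,0]],[0.6,[0,0,0],[0,0,0]]]'
python3 - <<'E'
from h import *
from bench import robot,vision
o=[]
for n in("scene","top"):
    s=vision.snapshot(n); np.savez(n+"4.npz",**s); a=(120,270,260,420) if n=="scene" else (180,300,200,330)
    o.append(cv2.resize(s["color"][a[0]:a[1],a[2]:a[3],::-1],(400,375)))
    L=(cloud(s)-LEG)@RP*1e3; m=(s["color"].min(2)>120)&(abs(L[...,2])<25)&(L[...,0]>-40)&(L[...,0]<150)&(L[...,1]>45)&(L[...,1]<115)
    P=L[m]; print(n,len(P)); 
    if len(P)>30: print("z",np.percentile(P[:,2],[10,50,90]).round(1),"x",np.percentile(P[:,0],[1,99]).round(1),"y",np.percentile(P[:,1],[1,99]).round(1),np.linalg.lstsq(np.c_[P[:,:2],np.ones(len(P))],P[:,2],rcond=None)[0].round(3))
cv2.imwrite("pics/p4.png",np.hstack(o))
print(robot.get_obs()["tool_pos"],robot.get_obs()["width"],robot.get_obs()["joint_positions"].round(2))
E
```

```text
time: 14.75
tool_pos: [0.4784, 0.0923, 0.1356]
ee_rot: [-3.132, 0.791, 1.323]
wrist_force: [2.1, 0.6, 1.1]
width: 0.0753
finger_force: 0.0
time: 15.15
tool_pos: [0.4941, 0.1474, 0.1918]
ee_rot: [-3.138, 0.788, 1.322]
wrist_force: [-0.5, -0.8, -0.6]
width: 0.0467
finger_force: 0.0
scene 431
z [0.9 4.  7.4] x [-25.7 101.9] y [ 46.2 100.2] [-0.     0.011  3.018]
top 1148
z [-0.9  4.2  6.3] x [-23.4 135.4] y [ 46.5 103.5] [ 1.000e-03 -3.500e-02  6.122e+00]
[0.49347103 0.14616128 0.19090814] 0.03942905904338616 [ 0.54  0.44  1.14 -0.61  2.1   0.62]
```

View pics/p4.png

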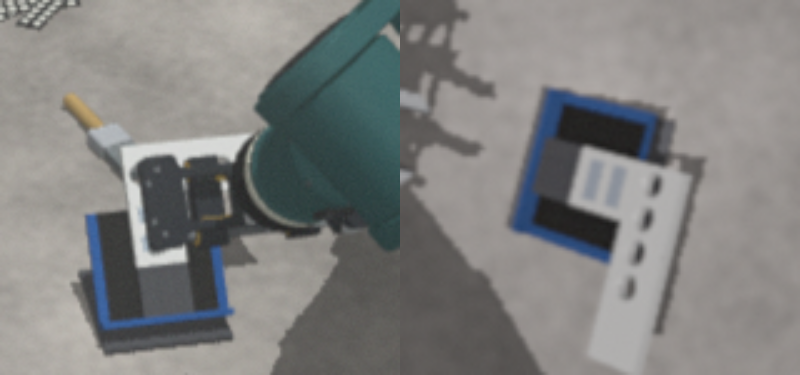

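The carrier lies on the rest as asked: square on the face, foot in the ledge and holes uppermost, within about 1–2 mm of the target. Next is the regrasp from above, along the plate, over its thickness.

```bash
cat >> h.py <<'E'
B=.029
def rd(tip,R): return np.array(tip)+B*R[:,2]
R2=frame(-PY,N)
RW=frame(np.array([0,0,-1.]),np.cross([0,0,-1.],dirn(165.5)))
E
python3 - <<'E'
from h import *
print(R2.round(2).tolist(),RW.round(2).tolist())
tw=np.array([.44,-.02,.29]); goto(rd(tw,RW),RW,14)
pre=LEG+RP@np.array([.034,.15,0]); print(pre)
goto(rd(pre,R2),R2,8,(rd(tw,RW),RW))
E
```

```text
[[-0.97, 0.18, 0.18], [0.25, 0.68, 0.68], [0.0, 0.71, -0.71]] [[-0.97, 0.25, 0.0], [0.25, 0.97, 0.0], [0.0, 0.0, -1.0]]
angle 98.4 dist mm 188.1 turn/row [-2.54  2.51 -6.05]
0 [-12.3, -0.7, 5.3]
1 [-12.4, -2.3, 4.7]
2 [-12.2, -3.8, 4.0]
3 [-11.9, -5.2, 3.3]
4 [-11.4, -6.6, 2.5]
5 [-10.8, -7.9, 1.7]
6 [-9.9, -9.0, 0.9]
7 [-8.9, -10.0, 0.1]
8 [-7.8, -10.9, -0.8]
9 [-6.6, -11.6, -1.6]
10 [-5.2, -12.1, -2.4]
11 [-3.8, -12.5, -3.1]
12 [-2.3, -12.7, -3.8]
13 [-0.8, -12.7, -4.4]
[ 0.40732617 -0.06407464  0.18106602]
angle 45.0 dist mm 106.9 turn/row [-5.62 -0.    0.  ]
0 [2.6, -3.8, 12.6]
1 [2.6, -5.0, 12.1]
2 [2.6, -6.2, 11.6]
3 [2.6, -7.3, 10.9]
4 [2.6, -8.3, 10.1]
5 [2.6, -9.3, 9.3]
6 [2.6, -10.1, 8.3]
7 [2.6, -10.9, 7.3]
```

```bash
python3 -m crank '[[0.6,[-0.0123,-0.0007,0.0053],[-2.54,2.51,-6.05]],[0.6,[-0.0124,-0.0023,0.0047],[-2.54,2.51,-6.05]],[0.6,[-0.0122,-0.0038,0.004],[-2.54,2.51,-6.05]],[0.6,[-0.0119,-0.0052,0.0033],[-2.54,2.51,-6.05]],[0.6,[-0.0114,-0.0066,0.0025],[-2.54,2.51,-6.05]],[0.6,[-0.0108,-0.0079,0.0017],[-2.54,2.51,-6.05]],[0.6,[-0.0099,-0.009,0.0009],[-2.54,2.51,-6.05]]]'
python3 -m crank '[[0.6,[-0.0089,-0.01,0],[-2.54,2.51,-6.05]],[0.6,[-0.0078,-0.0109,-0.0008],[-2.54,2.51,-6.05]],[0.6,[-0.0066,-0.0116,-0.0016],[-2.54,2.51,-6.05]],[0.6,[-0.0052,-0.0121,-0.0024],[-2.54,2.51,-6.05]],[0.6,[-0.0038,-0.0125,-0.0031],[-2.54,2.51,-6.05]],[0.6,[-0.0023,-0.0127,-0.0038],[-2.54,2.51,-6.05]],[0.6,[-0.0008,-0.0127,-0.0044],[-2.54,2.51,-6.05]]]'
python3 -m crank '[[0.6,[0.0026,-0.0038,0.0126],[-5.62,0,0]],[0.6,[0.0026,-0.005,0.0121],[-5.62,0,0]],[0.6,[0.0026,-0.0062,0.0116],[-5.62,0,0]],[0.6,[0.0026,-0.0073,0.0109],[-5.62,0,0]],[0.6,[0.0026,-0.0083,0.0101],[-5.62,0,0]],[0.6,[0.0026,-0.0093,0.0093],[-5.62,0,0]],[0.6,[0.0026,-0.0101,0.0083],[-5.62,0,0]],[0.6,[0.0026,-0.0109,0.0073],[-5.62,0,0]]]'
python3 -m crank '[[0.6,[0,0,0],[0,0,0]],[0.6,[0,0,0],[0,0,0]],[0.6,[0,0,0],[0,0,0]]]'
python3 - <<'E'
from h import *
from bench import robot
pre=LEG+RP@np.array([.034,.15,0]);goto(rd(pre,R2),R2,1); print(robot.get_obs()["joint_positions"].round(2))
E
```

```text
time: 15.95
tool_pos: [0.4659, 0.0629, 0.2259]
ee_rot: [-2.962, 0.386, 2.176]
wrist_force: [-0.1, 0.4, 0.3]
width: 0.0377
finger_force: 0.0
time: 16.65
tool_pos: [0.4388, -0.0197, 0.261]
ee_rot: [3.137, 0.0, 2.891]
wrist_force: [0.5, 0.3, 0.2]
width: 0.0375
finger_force: 0.0
time: 17.45
tool_pos: [0.4121, -0.0428, 0.1604]
ee_rot: [2.349, 0.003, 2.885]
wrist_force: [0.8, 0.1, -0.8]
width: 0.0373
finger_force: 0.0
time: 17.75
tool_pos: [0.4138, -0.0426, 0.1627]
ee_rot: [2.356, 0.006, 2.889]
wrist_force: [0.5, 0.1, 0.1]
width: 0.0377
finger_force: 0.0
angle 0.4 dist mm 3.0 turn/row [0.02 0.23 0.26]
0 [0.9, -2.9, 0.2]
[-0.84 -0.06  1.77  0.66  1.85 -2.11]
```

```bash
python3 -m crank '[[0.6,[0.0009,-0.0029,0],[0,0.23,0.26]],[0.6,[0,0,0.02],[0,0,0]],[0.6,[0,0,0.025],[0,0,0]],[0.6,[0,0,0.015],[0,0,0]],[0.6,[0,0,0.006],[0,0,0]],[0.6,[0,0,0],[0,0,0]],[0.6,[0,0,0],[0,0,0]]]'
python3 - <<'E'
from h import *
from bench import vision,robot
pre=LEG+RP@np.array([.034,.079,0]);goto(rd(pre,R2),R2,1)
s=vision.snapshot("scene"); np.savez("scene5.npz",**s); cv2.imwrite("pics/s5.png",cv2.resize(s["color"][110:270,260:440,::-1],(720,600)))
E
```

```text
time: 18.45
tool_pos: [0.4243, 0.0004, 0.1141]
ee_rot: [2.355, 0.0, 2.889]
wrist_force: [-0.4, -0.3, 0.2]
width: 0.0371
finger_force: 0.0
angle 0.1 dist mm 5.5 turn/row [0.04 0.   0.03]
0 [0.3, 0.3, 5.5]
```

View pics/s5.png

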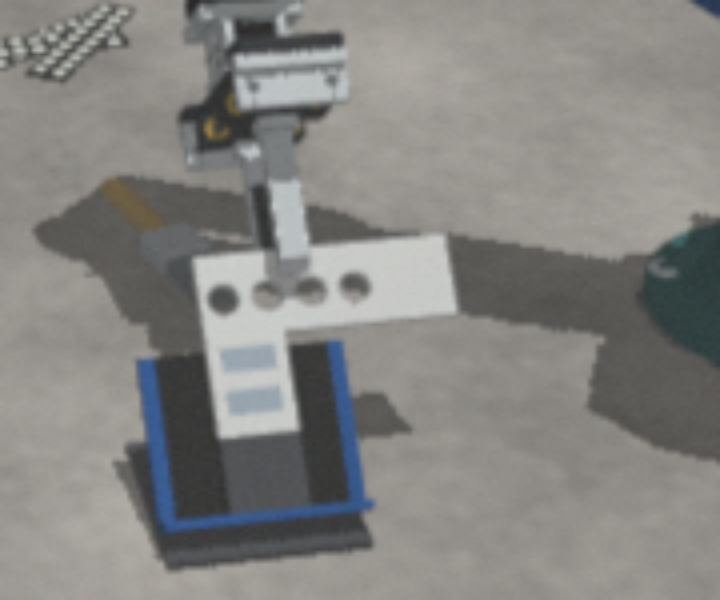

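The fingers straddle the bar between holes b (268,295) and c (312,291). I'll go 4 mm deeper and grip.

```bash
python3 -m crank '[[0.6,[0.001,0,0.004],[0,0,0]],[0.6,[0,0,0],[0,0,0]],[1,[0,0,0],[0,0,0]],[1,[0,0,0],[0,0,0]],[1,[0,0,0],[0,0,0]],[1,[0,0,0],[0,0,0]],[1,[0,0,0],[0,0,0]],[1,[0,0,0],[0,0,0]]]'
```

```text
time: 19.3
tool_pos: [0.4236, 0.0039, 0.1107]
ee_rot: [2.354, -0.001, 2.888]
wrist_force: [-0.4, 0.5, 1.1]
width: 0.01
finger_force: 30.0
```

```bash
cat >> h.py <<'E'
PD=dirn(-8.8); PT=np.array([.490,-.341,.2])
R3=frame(np.array([0,0,-1.]),PD)
REL=dict(R=Ro.from_euler("xyz",[2.354,-.001,2.888]).as_matrix(),p=np.array([.4236,.0039,.1107]))
E
python3 -m crank '[[1,[0,0.0005,-0.003],[0,0,0]],[1,[0,0.002,-0.008],[0,0,0]],[1,[0,0.003,-0.015],[0,0,0]],[1,[0,0.003,-0.022],[0,0,0]],[1,[0,0.002,-0.028],[0,0,0]],[1,[0,0,-0.028],[0,0,0]],[1,[0,0,-0.02],[0,0,0]],[1,[0,0,0],[0,0,0]]]'
python3 - <<'E'
from h import *
from bench import robot
tw=np.array([.40,-.12,.34]); goto(rd(tw,RW),RW,9)
tp=np.array([*(PT-.08*PD)[:2],.30]); goto(rd(tp,R3),R3,15,(rd(tw,RW),RW)); print(tp,robot.get_obs()["joint_positions"].round(2))
E
```

```text
time: 20.1
tool_pos: [0.4042, -0.0772, 0.2065]
ee_rot: [2.359, 0.002, 2.885]
wrist_force: [-0.5, 0.6, -4.0]
width: 0.01
finger_force: 30.0
angle 44.8 dist mm 113.0 turn/row [ 4.98  0.02 -0.02]
0 [-0.8, 4.8, -11.6]
1 [-0.8, 3.8, -11.9]
2 [-0.8, 2.8, -12.2]
3 [-0.8, 1.7, -12.4]
4 [-0.8, 0.6, -12.5]
5 [-0.8, -0.5, -12.5]
6 [-0.8, -1.6, -12.4]
7 [-0.8, -2.6, -12.3]
8 [-0.7, -3.7, -12.0]
angle 84.3 dist mm 212.8 turn/row [0.   0.   5.62]
0 [-4.2, -13.3, 2.7]
1 [-5.5, -12.8, 2.7]
2 [-6.7, -12.2, 2.7]
3 [-7.9, -11.5, 2.7]
4 [-9.0, -10.7, 2.7]
5 [-10.0, -9.8, 2.7]
6 [-10.9, -8.7, 2.7]
7 [-11.7, -7.6, 2.7]
8 [-12.4, -6.4, 2.7]
9 [-12.9, -5.2, 2.7]
10 [-13.4, -3.9, 2.7]
11 [-13.7, -2.6, 2.7]
12 [-13.9, -1.2, 2.7]
13 [-13.9, 0.1, 2.7]
14 [-13.9, 1.5, 2.7]
[ 0.41094173 -0.32876113  0.3       ] [-0.9  -0.05  1.68  0.66  1.96 -2.1 ]
```

```bash
python3 -m crank '[[1,[-0.0008,0.0048,-0.0116],[4.98,0,0]],[1,[-0.0008,0.0038,-0.0119],[4.98,0,0]],[1,[-0.0008,0.0028,-0.0122],[4.98,0,0]],[1,[-0.0008,0.0017,-0.0124],[4.98,0,0]],[1,[-0.0008,0.0006,-0.0125],[4.98,0,0]],[1,[-0.0008,-0.0005,-0.0125],[4.98,0,0]],[1,[-0.0008,-0.0016,-0.0124],[4.98,0,0]],[1,[-0.0008,-0.0026,-0.0123],[4.98,0,0]]]'
python3 -m crank '[[1,[-0.0007,-0.0037,-0.012],[4.98,0,0]],[1,[-0.0042,-0.0133,0.0027],[0,0,5.62]],[1,[-0.0055,-0.0128,0.0027],[0,0,5.62]],[1,[-0.0067,-0.0122,0.0027],[0,0,5.62]],[1,[-0.0079,-0.0115,0.0027],[0,0,5.62]],[1,[-0.009,-0.0107,0.0027],[0,0,5.62]],[1,[-0.01,-0.0098,0.0027],[0,0,5.62]],[1,[-0.0109,-0.0087,0.0027],[0,0,5.62]]]'
python3 -m crank '[[1,[-0.0117,-0.0076,0.0027],[0,0,5.62]],[1,[-0.0124,-0.0064,0.0027],[0,0,5.62]],[1,[-0.0129,-0.0052,0.0027],[0,0,5.62]],[1,[-0.0134,-0.0039,0.0027],[0,0,5.62]],[1,[-0.0137,-0.0026,0.0027],[0,0,5.62]],[1,[-0.0139,-0.0012,0.0027],[0,0,5.62]],[1,[-0.0139,0,0.0027],[0,0,5.62]],[1,[-0.0139,0.0015,0.0027],[0,0,5.62]]]'
python3 -m crank '[[1,[0,0,0],[0,0,0]],[1,[0,0,0],[0,0,0]],[1,[0,0,0],[0,0,0]]]'
python3 - <<'E'
from h import *
from bench import robot,vision
o=robot.get_obs();Rt=Ro.from_euler("xyz",o["ee_rot"]).as_matrix()
Rp=Rt@REL["R"].T@RP; leg=o["tool_pos"]+Rt@REL["R"].T@(LEG-REL["p"])
hb=leg+Rp@np.array([.018,.07,0]); print("pred hole b",hb.round(4)); print("px",Rp[:,0].round(3),"py",Rp[:,1].round(3))
out=[]
for n in("scene","top"):
    s=vision.snapshot(n); np.savez(n+"6.npz",**s)
    c=s["R"]@hb+s["t"]; uv=np.array([s["fx"]*c[0]/c[2]+s["cx"],s["fy"]*c[1]/c[2]+s["cy"]]); print(n,uv.round(1))
    if n=="scene":
        a,b=int(uv[0])-75,int(uv[1])-50; cv2.imwrite("pics/s6.png",cv2.resize(s["color"][max(b,0):b+130,a:a+150,::-1],None,fx=4.5,fy=4.5)); print("crop",a,b)
E
```

```text
time: 20.9
tool_pos: [0.3996, -0.1122, 0.2974]
ee_rot: [3.052, -0.003, 2.889]
wrist_force: [-0.1, -0.2, -3.9]
width: 0.0096
finger_force: 30.0
time: 21.7
tool_pos: [0.4045, -0.2143, 0.2881]
ee_rot: [3.139, -0.009, 2.199]
wrist_force: [0.1, 0.1, -3.1]
width: 0.0097
finger_force: 30.0
time: 22.5
tool_pos: [0.4105, -0.3254, 0.2658]
ee_rot: [-3.138, -0.009, 1.414]
wrist_force: [-0.2, 0.6, -2.8]
width: 0.0096
finger_force: 30.0
time: 22.8
tool_pos: [0.4108, -0.3252, 0.2676]
ee_rot: [-3.14, -0.007, 1.419]
wrist_force: [-0.5, 1.1, -3.9]
width: 0.0096
finger_force: 30.0
pred hole b [ 0.4086 -0.3425  0.2867]
px [0.15  0.989 0.006] py [ 0.003 -0.007  1.   ]
scene [280.2  76.7]
crop 205 26
top [434.8 267.7]
```

View pics/s6.png

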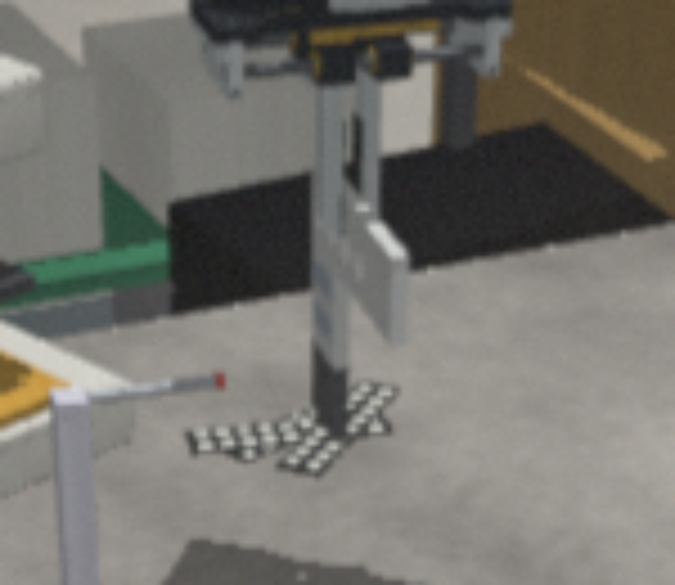

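The carrier hangs upright in the gripper: foot at crop (330,390), bar end at (400,280), collar at (220,381). I'll check the prediction by depth and work out the way to the peg.

```bash
cat > chk.py <<'E'
from h import *
from bench import robot
def pl():
    o=robot.get_obs();Rt=Ro.from_euler("xyz",o["ee_rot"]).as_matrix(); Q=Rt@REL["R"].T
    return Rt,Q@RP,o["tool_pos"]+Q@(LEG-REL["p"])
def cmpd(s,Rp,leg,lo=70):
    L=(cloud(s)-leg)@Rp*1e3
    m=(abs(L[...,2])<14)&(L[...,0]>-40)&(L[...,0]<150)&(L[...,1]>-90)&(L[...,1]<112)
    P=L[m]; 
    bar=P[(P[:,0]>50)&(P[:,1]>40)]; ft=P[P[:,1]<-20]
    for nm,q in(("bar",bar),("foot",ft)):
        if len(q)>10: print(nm,len(q),"x",np.percentile(q[:,0],[2,98]).round(1),"y",np.percentile(q[:,1],[2,98]).round(1),"z",np.percentile(q[:,2],[10,50,90]).round(1))
E
python3 - <<'E'
from chk import *
Rt,Rp,leg=pl(); cmpd(dict(np.load("scene6.npz")),Rp,leg); cmpd(dict(np.load("top6.npz")),Rp,leg)
s=dict(np.load("scene6.npz"));C=cloud(s)
hb=leg+Rp@np.array([.018,.07,0]); d=(PT-.025*PD)-hb
print("shift tool to 25mm before tip",(Rt.T@d*1e3).round(1),"R err deg",np.degrees(Ro.from_matrix(Rt.T@R3).as_rotvec()).round(2))
E
```

```text
bar 316 x [ 51.2 142.8] y [ 47.5 101.7] z [-1.   5.7  7.4]
foot 126 x [-20.7  32.2] y [-71.2 -20.7] z [-0.   6.2  7.7]
bar 272 x [ 52.6 138.8] y [ 52.2 103.7] z [-2.7  1.9  6.2]
foot 16 x [ 1.8 27.5] y [-69.  -21.3] z [4.3 6.3 6.7]
shift tool to 25mm before tip [13.6 55.2 87.3] R err deg [-0.04 -0.31  0.09]
```

```bash
python3 -m crank '[[1,[0.003,0.018,0.01],[0,-0.3,0]],[1,[0.004,0.02,0.02],[0,0,0]],[1,[0.003,0.017,0.022],[0,0,0]],[1,[0,0,0.02],[0,0,0]],[1,[0,0,0.015],[0,0,0]],[1,[0,0,0],[0,0,0]],[1,[0,0,0],[0,0,0]],[1,[0,0,0],[0,0,0]]]'
python3 - <<'E'
from chk import *
from bench import vision
Rt,Rp,leg=pl(); hb=leg+Rp@np.array([.018,.07,0])
print("pred hole rel tip along tool xyz",(Rt.T@(PT-hb)*1e3).round(1))
im=[]
for n in("scene","top"):
    s=vision.snapshot(n); np.savez(n+"7.npz",**s); print(n); cmpd(s,Rp,leg)
    C=cloud(s); k=s["color"].astype(int); c=s["R"]@PT+s["t"]; u,v=int(s["fx"]*c[0]/c[2]+s["cx"]),int(s["fy"]*c[1]/c[2]+s["cy"])
    r=(k[...,0]>1.5*k[...,1])&(k[...,0]>80); w=np.zeros_like(r); w[v-6:v+7,u-6:u+7]=1; V,U=np.nonzero(r&w)
    if len(U): print("collar px",U.mean().round(1),V.mean().round(1),"pred",u,v,"depth pts rel plate",((C[V,U]-leg)@Rp*1e3).mean(0).round(1))
    if n=="scene": cv2.imwrite("pics/s7.png",cv2.resize(s["color"][v-50:v+60,u-50:u+70,::-1],None,fx=5,fy=5,interpolation=cv2.INTER_CUBIC))
E
```

```text
time: 23.7
tool_pos: [0.4672, -0.3254, 0.1827]
ee_rot: [3.14, 0.002, 1.417]
wrist_force: [0.6, -1.0, -3.0]
width: 0.0101
finger_force: 30.0
pred hole rel tip along tool xyz [ 5.3 24.6  1.9]
scene
bar 268 x [ 52.4 141.8] y [ 49.3 102.9] z [-0.7  6.   7.4]
foot 97 x [-18.2  30.9] y [-68.5 -23.6] z [0.5 6.5 7.7]
collar px 253.5 110.0 pred 253 110 depth pts rel plate [-42.5  37.4   9.4]
top
bar 201 x [ 52.2 138.4] y [ 57.  104.9] z [-3.   1.1  5.1]
```

View pics/s7.png

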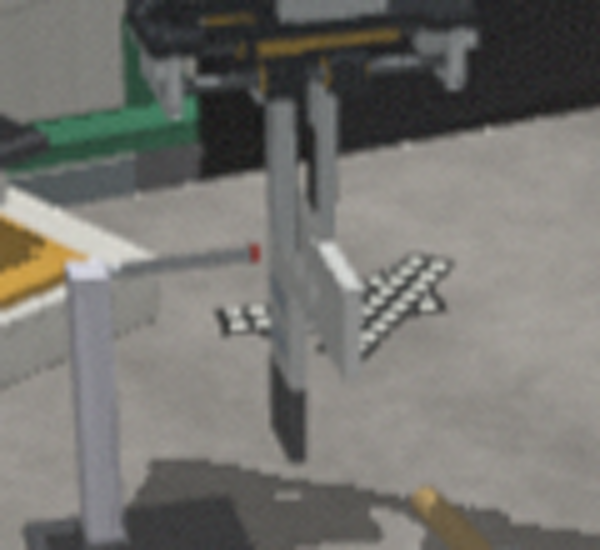

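Run:
```python
from chk import *
Rt,Rp,leg=pl()
s=dict(np.load("scene7.npz")); C=cloud(s); L=(C-leg)@Rp*1e3
v,u=np.mgrid[:420,:560]; d=np.stack([(u-s["cx"])/s["fx"],(v-s["cy"])/s["fy"],np.ones_like(u)],-1)@s["R"]@Rp; c=(-s["R"].T@s["t"]-leg)@Rp
k=(.005-c[2])/d[...,2]; I=(c+d*k[...,None])*1e3   # on front face
on=(abs(L[...,2]-5)<5)
for y in range(-65,-20,8):
    q=on&(abs(I[...,1]-y)<4)&(abs(I[...,0])<60); print("foot y",y,"x",I[q][:,0].min().round(1),I[q][:,0].max().round(1),q.sum())
for x in range(60,135,12):
    q=on&(abs(I[...,0]-x)<6)&(I[...,1]>20)&(I[...,1]<120); print("bar x",x,"y",I[q][:,1].min().round(1),I[q][:,1].max().round(1))
q=on&(I[...,1]>50)&(I[...,1]<98)&(I[...,0]<160); print("bar end x",np.sort(I[q][:,0])[-8:].round(1))
g=s["color"].min(2).astype(int)
for r in range(108,132): 
    row=[(int(I[r,cc,0]),int(I[r,cc,1]),g[r,cc],int(L[r,cc,2])) for cc in range(250,275)]
    row=[a for a in row if 0<=a[0]<=90 and 50<=a[1]<=90]
    if row: print(r,row)
t=dict(np.load("top7.npz"));
```

```text
foot y -65 x -24.5 34.4 13
foot y -57 x -24.0 45.9 13
foot y -49 x -23.6 46.0 14
foot y -41 x -23.2 46.3 17
foot y -33 x -22.9 46.4 14
foot y -25 x -22.3 46.7 16
bar x 60 y 45.2 109.5
bar x 72 y 44.4 108.4
bar x 84 y 43.5 107.3
bar x 96 y 45.0 110.9
bar x 108 y 44.2 109.8
bar x 120 y 43.4 108.6
bar x 132 y 45.6 104.7
bar end x [149.7 149.7 149.8 149.8 149.9 149.9 150.  159.4]
108 [(5, 65, np.int64(115), 15), (16, 70, np.int64(118), 12), (27, 76, np.int64(114), 10), (38, 81, np.int64(99), 6), (49, 86, np.int64(105), 7)]
109 [(4, 62, np.int64(115), 16), (16, 67, np.int64(120), 11), (27, 73, np.int64(118), 9), (38, 78, np.int64(98), 7), (49, 83, np.int64(106), 7), (59, 88, np.int64(110), 7)]
110 [(4, 59, np.int64(115), 6), (16, 64, np.int64(120), 12), (27, 69, np.int64(117), 10), (38, 75, np.int64(111), 6), (49, 80, np.int64(112), 5), (59, 85, np.int64(112), 7), (70, 90, np.int64(110), 7)]
111 [(4, 55, np.int64(112), 6), (16, 61, np.int64(121), 5), (27, 66, np.int64(117), 6), (38, 72, np.int64(122), 5), (49, 77, np.int64(118), 7), (59, 82, np.int64(113), 7), (70, 87, np.int64(109), 7)]

[... 1389 characters left out ...]
.int64(111), 6)]
119 [(48, 52, np.int64(113), 6), (59, 57, np.int64(115), 6), (69, 63, np.int64(123), 3), (80, 68, np.int64(119), 7), (90, 73, np.int64(110), 5)]
120 [(59, 54, np.int64(114), 6), (69, 59, np.int64(120), 4), (80, 65, np.int64(116), 7), (90, 70, np.int64(112), 5)]
121 [(59, 51, np.int64(114), 7), (69, 56, np.int64(114), 6), (80, 62, np.int64(111), 6), (90, 67, np.int64(110), 7)]
122 [(69, 53, np.int64(109), 6), (80, 59, np.int64(112), 6), (90, 64, np.int64(112), 6)]
123 [(69, 50, np.int64(109), 5), (80, 55, np.int64(108), 5), (90, 61, np.int64(113), 7)]
124 [(80, 52, np.int64(115), 7), (90, 58, np.int64(113), 8)]
125 [(90, 55, np.int64(111), 6)]
126 [(90, 51, np.int64(110), 7)]
```

The view of the plate is too oblique to give x. By the top view I shift x about +1 mm and z about +2 mm, then insert along the peg while watching the force.

```bash
python3 -m crank '[[1,[0.001,0.006,0.002],[0,0,0]],[1,[0,0.008,0],[0,0,0]],[1,[0,0.006,0],[0,0,0]],[1,[0,0.004,0],[0,0,0]],[1,[0,0,0],[0,0,0]]]'
python3 -m crank '[[1,[0,0.004,0],[0,0,0]],[1,[0,0.004,0],[0,0,0]],[1,[0,0.003,0],[0,0,0]],[1,[0,0,0],[0,0,0]]]'
python3 - <<'E'
from chk import *
from bench import vision
Rt,Rp,leg=pl(); hb=leg+Rp@np.array([.018,.07,0])
print("rel tip",(Rt.T@(PT-hb)*1e3).round(1),robot.get_obs()["wrist_force"].round(1))
im=[]
for n in("scene","top"):
    s=vision.snapshot(n); np.savez(n+"8.npz",**s)
    a=(80,150,215,290) if n=="scene" else (175,265,395,475)
    im.append(cv2.resize(s["color"][a[0]:a[1],a[2]:a[3],::-1],(400,400),interpolation=cv2.INTER_CUBIC))
cv2.imwrite("pics/s8.png",np.hstack(im))
E
```

```text
time: 24.3
tool_pos: [0.4911, -0.3275, 0.1786]
ee_rot: [-3.14, -0.0, 1.417]
wrist_force: [0.1, -0.1, -4.2]
width: 0.0095
finger_force: 30.0
time: 24.7
tool_pos: [0.5017, -0.3292, 0.1788]
ee_rot: [-3.141, 0.0, 1.417]
wrist_force: [0.2, 0.5, -3.9]
width: 0.0099
finger_force: 30.0
rel tip [  3.9 -10.2  -2. ] [ 0.2  0.5 -3.9]
```

View pics/s8.png

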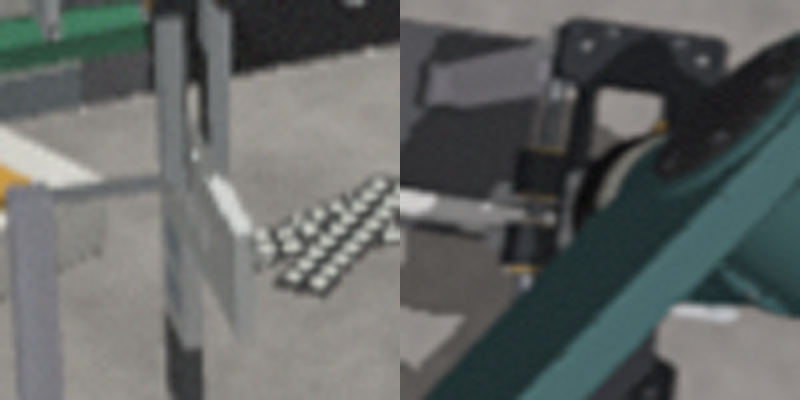

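The peg has entered the hole and the collar is past, with no contact force. On to mid-peg.

```bash
python3 -m crank '[[1,[0,0.004,-0.001],[0,0,0]],[1,[0,0.006,0],[0,0,0]],[1,[0,0.007,0],[0,0,0]],[1,[0,0.007,0],[0,0,0]],[1,[0,0.006,0],[0,0,0]],[1,[0,0.004,0],[0,0,0]],[1,[0,0,0],[0,0,0]],[1,[0,0,0],[0,0,0]]]'
python3 -m crank '[[1,[0,0,0.002],[0,0,0]],[1,[0,0,0.001],[0,0,0]],[1,[0,0,0],[0,0,0]]]'
python3 -m crank '[[1,[0,0,0.001],[0,0,0]],[1,[0,0,0],[0,0,0]],[1,[0,0,0],[0,0,0]]]'
```

```text
time: 25.6
tool_pos: [0.5349, -0.3344, 0.1797]
ee_rot: [-3.14, -0.0, 1.417]
wrist_force: [-0.1, 0.9, -2.6]
width: 0.0101
finger_force: 30.0
time: 25.9
tool_pos: [0.5346, -0.3343, 0.1766]
ee_rot: [-3.14, -0.0, 1.417]
wrist_force: [0.2, 0.3, -3.8]
width: 0.01
finger_force: 30.0
time: 26.2
tool_pos: [0.5349, -0.3344, 0.1759]
ee_rot: [-3.141, 0.0, 1.417]
wrist_force: [0.2, 0.8, -4.3]
width: 0.0096
finger_force: 30.0
```

```bash
python3 -m crank '[[1,[0,0,0.001],[0,0,0]],[1,[0,0,0],[0,0,0]],[1,[0,0,0],[0,0,0]]]'
python3 -m crank '[[1,[0,0,0.001],[0,0,0]],[1,[0,0,0],[0,0,0]],[1,[0,0,0],[0,0,0]]]'
python3 -m crank '[[1,[0,0,0.001],[0,0,0]],[1,[0,0,0],[0,0,0]],[1,[0,0,0],[0,0,0]]]'
```

```text
time: 26.5
tool_pos: [0.5349, -0.3344, 0.1748]
ee_rot: [-3.141, -0.0, 1.417]
wrist_force: [-0.0, 0.5, -3.6]
width: 0.0095
finger_force: 30.0
time: 26.8
tool_pos: [0.535, -0.3345, 0.1741]
ee_rot: [-3.141, 0.0, 1.417]
wrist_force: [-0.3, -0.5, -2.9]
width: 0.0095
finger_force: 30.0
time: 27.1
tool_pos: [0.5351, -0.3345, 0.174]
ee_rot: [3.141, 0.001, 1.417]
wrist_force: [-1.4, 1.1, 1.9]
width: 0.0102
finger_force: 30.0
```

The peg now carries the weight (+1.9 N). Releasing.

```bash
python3 -m crank '[[0.7,[0,0,0],[0,0,0]],[0.7,[0,0,0],[0,0,0]],[0.7,[0,0,0],[0,0,0]],[0.7,[0,0,0],[0,0,0]],[0.7,[0,0,-0.006],[0,0,0]],[0.7,[0,0,-0.01],[0,0,0]],[0.7,[0,0,-0.02],[0,0,0]],[0.7,[0,0,-0.04],[0,0,0]]]'
python3 -m crank '[[0.7,[0,0,-0.04],[0,0,0]],[0.7,[0,0,-0.03],[0,0,0]],[0.7,[-0.02,-0.04,0],[0,0,0]],[0.7,[-0.01,-0.045,0],[0,0,0]],[0.7,[0,-0.045,0],[0,0,0]],[0.7,[0,-0.04,0],[0,0,0]],[0.7,[0,0,0],[0,0,0]],[0.7,[0,0,0],[0,0,0]]]'
python3 -m crank '[[0.7,[0,0,0],[0,0,0]],[0.7,[0,0,0],[0,0,0]],[0.7,[0,0,0],[0,0,0]],[0.7,[0,0,0],[0,0,0]],[0.7,[0,0,0],[0,0,0]],[0.7,[0,0,0],[0,0,0]],[0.7,[0,0,0],[0,0,0]],[0.7,[0,0,0],[0,0,0]]]'
python3 - <<'E'
from h import *
from bench import vision
for i in range(2):
    s=vision.snapshot("scene"); C=cloud(s); 
    ax=np.array([.5335,-.348,.204]); px=dirn(81.2)
    d=C-ax; X=d@px*1e3; Z=d[...,2]*1e3; D=d@PD*1e3
    m=(abs(D)<18)&(X>40)&(X<140)&(Z>-60)&(Z<60); 
    top=[(x,np.percentile(Z[m&(abs(X-x)<7)],96)) for x in range(50,115,10)]; print(m.sum(),"top-edge slope deg",np.degrees(np.arctan(np.polyfit(*zip(*top),1)[0])).round(2),"D",np.median(D[m]).round(1))
    f=(abs(D)<20)&(Z<-100)&(Z>-150)&(abs(X)<60); print("foot X",np.percentile(X[f],[5,50,95]).round(1),"Z",np.percentile(Z[f],[2,98]).round(1)) if f.sum() else 0
cv2.imwrite("pics/s9.png",cv2.resize(s["color"][60:260,190:390,::-1],(600,600)))
E
```

```text
time: 27.9
tool_pos: [0.5338, -0.3336, 0.2467]
ee_rot: [-3.135, -0.003, 1.417]
wrist_force: [-0.1, -0.9, -0.3]
width: 0.0281
finger_force: 0.0
time: 28.7
tool_pos: [0.3624, -0.3382, 0.3207]
ee_rot: [3.14, 0.002, 1.416]
wrist_force: [0.6, 0.6, -0.6]
width: 0.0283
finger_force: 0.0
time: 29.5
tool_pos: [0.3625, -0.338, 0.319]
ee_rot: [-3.141, 0.0, 1.417]
wrist_force: [0.2, 0.1, -0.3]
width: 0.0282
finger_force: 0.0
227 top-edge slope deg 0.72 D 5.6
foot X [-38.1   1.8   7.7] Z [-148.7 -100.8]
224 top-edge slope deg -0.33 D 5.6
foot X [-36.9   2.3   9.1] Z [-149.3 -100.7]
```

View pics/s9.png

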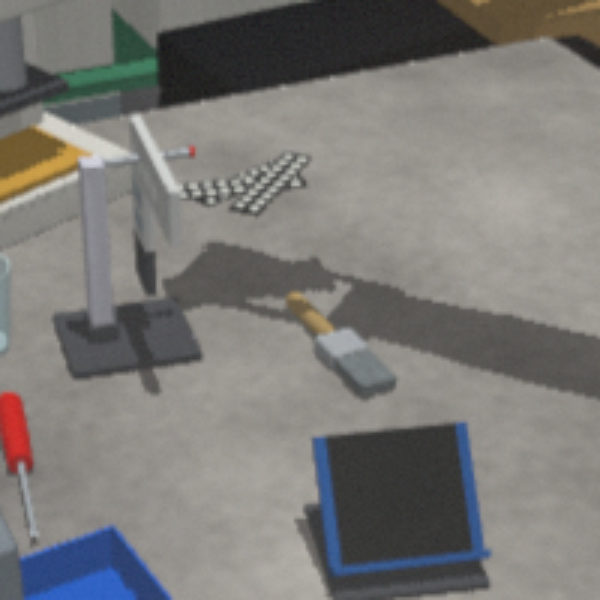

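The carrier hangs on the peg between post and collar (collar at (190,152) in the crop). Its slope is within measuring noise of level, and the robot is clear. I'll give any swing about 2 s to die out, then hand in.

```bash
for i in 1 2 3; do python3 -m crank '[[0.7,[0,0,0],[0,0,0]],[0.7,[0,0,0],[0,0,0]],[0.7,[0,0,0],[0,0,0]],[0.7,[0,0,0],[0,0,0]],[0.7,[0,0,0],[0,0,0]],[0.7,[0,0,0],[0,0,0]],[0.7,[0,0,0],[0,0,0]],[0.7,[0,0,0],[0,0,0]]]' | head -1; done
python3 -c "
from bench import robot
print(robot.close_job())"
```

```text
time: 30.4
time: 31.2
time: 32.0
the job is handed in; nothing more can be done
None
```

The carrier was laid on the rest, let go of, picked up again and hung by hole_b at mid-peg; it hangs level to within about 1° by the camera, and the job was handed in at 32 s with the robot clear, no verdict having come back.

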